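# Put the leather punches back in their tin

### The arm

A 7-joint arm with a two-finger parallel gripper is mounted at the origin on the work surface. World frame = base frame: x ahead of the robot, y to its left, z up, the work surface at z = 0. Lengths are in m, angles in rad, forces in N, time in s.
With the tool pointing down it reaches from about 0.425 to 0.925 m from the base axis. Payload 6.8 kg.
Tool frame: the origin (TCP) lies between the finger pads; the fingertips stand r.tcp_to_tips ahead of it and the grasp point (between the pads) lies 3 mm ahead of it (r.tcp_to_tips is the distance from the TCP to the fingertips, in m); z points along the fingers, y is the line along which they close (so a half turn about z gives the same grasp; the last joint's range is limited). The gripper opens to 85 mm and grips with 20 to 120 N. Pads are 22 mm wide; open, the fingers measure 114 mm over their backs; the gripper's body (76 mm by 85 mm) begins 54 mm behind the grasp point. The pads swing forward as they close: fully open they stand 13 mm farther back than shut.
Start: joints at [1.13, 0.477, 0.022, 1.555, -0.011, 1.109, -0.083], TCP at [0.221, -0.638, 0.253] pointing down, gripper open.
Joint ranges: [-2.96, 2.96], [-0.34, 2.1], [-1.41, 1.46], [0.24, 2.44], [-1.37, 4.51], [0.17, 1.92], [-2.96, 2.96]. Speed limits (rad/s): [2.39, 2.39, 3.14, 3.14, 3.14, 3.14, 3.14].

### API

Orientations are given as a rotation vector (axis times angle).
In Python, from bench import r gives the robot as it stands. The module is installed in compiled form; this text tells all that it offers.
- The arm moves only by the tool step_arm, never from a script. Its argument "moves" is a list of rows, each an object of numbers: "rx", "ry", "rz": the turn, a rotation vector about the tool's x, y, z in degrees; "dx", "dy", "dz": the shift along the tool's x, y, z in mm; "gripper": the opening, from -1 (shut) to 1 (fully open). In form: [{"rx": .., "ry": .., "rz": .., "dx": .., "dy": .., "dz": .., "gripper": ..}, ...]. A call has 1 to 20 rows; each row shifts and turns the commanded pose from where the row before left it, along the tool's axes as they then stand; what a row does not reach is not made up. A row lasts 1/8 s, in which the tool goes at most 62.5 mm and 10.7 degrees, less where a joint would pass 70% of its speed; a pose out of reach is approached as far as the arm can. A call is refused whole if a number of a shift passes 62.5 or a number of a turn 10.7, either way. A call with a gripper value outside its range is refused whole. The fingers move at their own pace and stop on an object; "grip_force" is the grip in N (left out, the last holds). Time passes only in rows, so rows that do not move let the fingers close. It gives the time, the measured TCP pose, the force, the opening and the grip force at its end, in the units of the state.
- r.get_obs(): the state, without advancing time (a new reading comes with each control period).
- r.grab_frame(name): name is "scene" or "top" or "wrist"; returns the picture (420x560x3 uint8, blue, green, red); there is no depth.
- r.camera_info(name): a dict with "mtx" (3x3 intrinsics, pixels), "rvec" (rotation vector, rad) and "tvec" (3), from world to camera coordinates, as OpenCV has them. Camera axes: x right, y down, z forward; pixel columns grow to the right and rows downward; lengths in m; the calibration is good to about 2 mm. The wrist camera is an equidistant fisheye: a pixel r from the principal point sees the ray r / f radians off the axis. A picture is of the moment at which its call begins: read the wrist's pose just before it. camera_info takes no time and is no camera call; for the wrist camera it gives the pose at the moment of the call.
- r.hand_in(): hands the job in; it is judged then, once.
The state is a dict: "clock": time; "joints": joint angles; "qvel": joint speeds; "tau": joint torques, N m; "tcp_pos": TCP position; "orientation": TCP orientation; "contact_force": force on the tool from outside, world axes, zero at the start; "moment": the same for the moment, N m; "grip_width": finger opening in m; "gripper_force": force on a finger pad.
Only numpy, scipy, OpenCV 4.12 (cv2) and the standard library are available. Lean on these libraries where they do the work, as an engineer would, in place of code of your own. Each camera call takes 0.05 s, during which the arm holds its last target. There are 200 camera calls.

### The job

Put the four hollow steel leather punches back in their tin: each lies across both wooden rests in the notches cut to its size, largest to smallest, with its cutting end towards the cork strip. Lay them in rather than dropping them, and leave the green cold chisel, the brass drift and everything else on the slate where it is.

Things in the scene. Friction and masses are not known exactly. Their poses are not given: they have to be found in the camera images.
- punch_10: Smallest of four bright steel hollow punches: octagonal shank 10 mm across flats, 84 long, then a round cutter tube 24 long (9 thick at the shoulder, 7 at the edge) with black window and bore; 60 g. Lies on a flat. Origin: on the centre line at the shoulder (shank meets cutter), 5 mm above the slate. +x to the cutting edge; struck end at x -84, balance at about x -38.
- punch_14: Second smallest of four bright steel hollow punches: octagonal shank 14 mm across flats, 88 long, then a round cutter tube 28 long (12 thick at the shoulder, 10 at the edge) with black window and bore; 120 g. Lies on a flat. Origin: on the centre line at the shoulder (shank meets cutter), 7 mm above the slate. +x to the cutting edge; struck end at x -88, balance at about x -38.
- punch_19: Second largest of four bright steel hollow punches: octagonal shank 19 mm across flats, 92 long, then a round cutter tube 32 long (17 thick at the shoulder, 14 at the edge) with black window and bore; 240 g. Lies on a flat. Origin: on the centre line at the shoulder (shank meets cutter), 9.5 mm above the slate. +x to the cutting edge; struck end at x -92, balance at about x -38.
- punch_25: Largest of four bright steel hollow punches: octagonal shank 25 mm across flats, 96 long, then a round cutter tube 36 long (22 thick at the shoulder, 18 at the edge) with black window and bore; 420 g. Lies on a flat. Origin: on the centre line at the shoulder (shank meets cutter), 12.5 mm above the slate. +x to the cutting edge; struck end at x -96, balance at about x -38.
- tin: Open metal punch tin standing in its red lid, immovable. 170 x 208 mm, walls 30 high. Origin: centre of underside; +x: cork strip side, far from robot. Floor z 4. Two wooden rests along y at x -37, +17, 8 thick, tops z 32, with dark felt-lined V notches from +y to -y for the 25, 19, 14, 10 mm punch at y +60, +12, -30, -68. A seated punch lies along x, centre line z 28, shoulder (its origin) at x +32.
- chisel: Look-alike, not part of the set: cold chisel with a green-painted octagonal shank 16 mm across flats and 80 mm long and a flat bare blade 40 mm long, 25 mm wide at the edge. Lies on a flat. Origin on the centre line where shank meets blade, 8 mm above the slate; +x to the edge.
- drift: Look-alike, not part of the set: solid brass drift, octagonal shank 13 mm across flats and 85 mm long, then a 40 mm solid taper to a blunt 4 mm point. Lies on a flat. Origin on the centre line where the taper begins, 6.5 mm above the slate; +x to the point.
- yellow_box: Bystander: closed yellow plastic box with flip-top lid, 116 mm (x) by 176 mm (y), 58 mm high, black latch on its -x face, 0.9 kg, loose. Origin: centre of the underside.
- mallet: Bystander: wooden mallet lying on its side, loose. Head 100 mm (x) by 62 mm (y), 54 mm high, centred on the origin; round handle 24 mm thick running from the head to y = +216 mm, 27 mm above the slate. Origin: centre of the head's underside.
- pie_plate: Bystander: small aluminium pie plate, 132 mm across the rim, 24 mm high, loose and light, with a few brass rivets in it. Origin: centre of the underside.

How it is judged:
At the end, for the whole second after the job is handed in: Four punches released, at rest in their own notches: shoulder within 15 mm lengthwise, 8 mm sideways, 6 mm in height of its place, within 0.14 rad of the tin's x, cutting end to the cork. Chisel and drift within 20 mm, box, mallet and plate within 30 mm of their starts (x of punch_25 in the frame of tin between 0.017 and 0.047 m and y of punch_25 in the frame of tin between 0.052 and 0.068 m and z of punch_25 in the frame of tin between 0.022 and 0.034 m and angle between the x axis of each of punch_25, punch_19, punch_14, punch_10 and the x axis of tin, either way round below 0.14 rad and linear speed of each of punch_25, punch_19, punch_14, punch_10 below 0.02 m/s and contact force between each of punch_25, punch_19, punch_14, punch_10 and the fingers below 0.05 N and x of punch_19 in the frame of tin between 0.017 and 0.047 m and y of punch_19 in the frame of tin between 0.004 and 0.02 m and z of punch_19 in the frame of tin between 0.022 and 0.034 m and x of punch_14 in the frame of tin between 0.017 and 0.047 m and y of punch_14 in the frame of tin between -0.038 and -0.022 m and z of punch_14 in the frame of tin between 0.022 and 0.034 m and x of punch_10 in the frame of tin between 0.017 and 0.047 m and y of punch_10 in the frame of tin between -0.076 and -0.06 m and z of punch_10 in the frame of tin between 0.022 and 0.034 m and distance of each of chisel, drift from where it was at the start of the episode below 0.02 m and distance of each of yellow_box, mallet, pie_plate from where it was at the start of the episode below 0.03 m); the robot touches nothing.
It fails at once if a punch is let go over the tin more than 30 mm above its seat ((horizontal distance between punch_25 and tin below 0.13 m and z of punch_25 in the frame of tin above 0.058 m and contact force between punch_25 and the fingers below 0.02 N) or (horizontal distance between punch_19 and tin below 0.13 m and z of punch_19 in the frame of tin above 0.058 m and contact force between punch_19 and the fingers below 0.02 N) or (horizontal distance between punch_14 and tin below 0.13 m and z of punch_14 in the frame of tin above 0.058 m and contact force between punch_14 and the fingers below 0.02 N) or (horizontal distance between punch_10 and tin below 0.13 m and z of punch_10 in the frame of tin above 0.058 m and contact force between punch_10 and the fingers below 0.02 N)).
It fails at once if the cold chisel or the brass drift is taken or pushed more than 30 mm (distance of any of chisel, drift from where it was at the start of the episode above 0.03 m).
It fails at once if yellow box, mallet or pie plate is pushed more than 40 mm (distance of any of yellow_box, mallet, pie_plate from where it was at the start of the episode above 0.04 m).
It also fails if it takes over 112 s, if anything falls off the work surface, if the arm or the gripper's body presses on something with over 40 N, if the wrist force passes 120 N, or if a joint passes its speed limit or range.

## Working session

There is one attempt and no reset: what is moved stays moved. The work goes in short steps, Python scripts to look and compute and a tool call to move; the robot and the scene stay as the last step left them, time stands still between calls to the robot, and variables do not carry over. Pictures are saved under pics/ and viewed, at most 14 in all, crops included, and the job is handed in when it is done.

Besides the shell and the picture viewer there is one more tool, called by a JSON object that holds its "name" and its "arguments". step_arm: Moves the arm, as the interface text tells. Its arguments: {"type":"object","properties":{"moves":{"type":"array","items":{"type":"object","properties":{"rx":{"type":"number"},"ry":{"type":"number"},"rz":{"type":"number"},"dx":{"type":"number"},"dy":{"type":"number"},"dz":{"type":"number"},"gripper":{"type":"number"}}}},"grip_force":{"type":"number"}},"required":["moves"]}

```bash
mkdir -p pics
python3 - <<'E'
from bench import r
import cv2
print(r.get_obs(), r.tcp_to_tips)
for n in("scene","top"):
    cv2.imwrite(f"pics/{n}0.png",r.grab_frame(n)); print(n,r.camera_info(n))
E
```

```text
{'clock': 0.0, 'joints': array([ 1.1299133 ,  0.4778187 ,  0.02234748,  1.55646012, -0.01148802,
        1.10928291, -0.0831063 ]), 'qvel': array([-0.0012913 , -0.00012362, -0.00050949,  0.00130405, -0.00095867,
       -0.00047544,  0.00017131]), 'tau': array([-8.50591005e-04, -5.96467602e+01,  1.60715651e+00, -2.81198841e+01,
        1.23611200e-02,  9.38104960e-03,  4.09365998e-05]), 'tcp_pos': array([ 0.22030601, -0.63745205,  0.2523097 ]), 'orientation': array([-3.09644065e+00, -5.20051289e-01,  7.12035070e-04]), 'contact_force': array([-0.73583826,  0.18895183, -0.35484121]), 'moment': array([-0.02718771,  0.02854145, -0.0821973 ]), 'gripper_force': 0.0, 'grip_width': 0.08581315284783812} 0.022
scene {'mtx': array([[494.51366946,   0.        , 280.23414017],
       [  0.        , 494.51366946, 211.54373427],
       [  0.        ,   0.        ,   1.        ]]), 'rvec': array([ 0.77721034,  2.55354881, -1.15046245]), 'tvec': array([ 0.52483583, -0.20938028,  1.29398182])}
top {'mtx': array([[468.2633957 ,   0.        , 284.36938983],
       [  0.        , 468.2633957 , 212.51736511],
       [  0.        ,   0.        ,   1.        ]]), 'rvec': array([ 2.00935701, -2.22027443,  0.22294865]), 'tvec': array([0.05249123, 0.61842151, 1.01309083])}
```

View pics/top0.png

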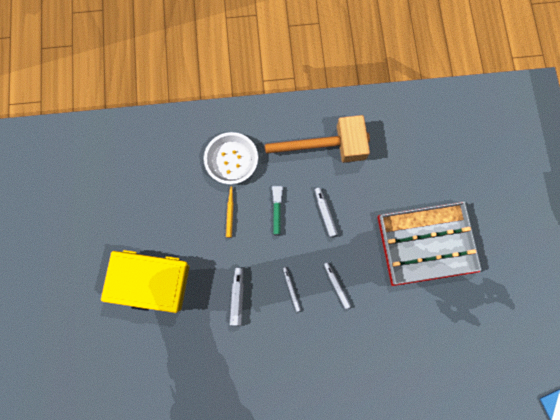

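View pics/scene0.png

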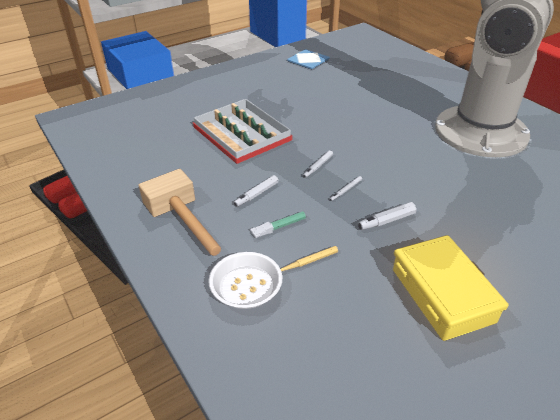

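Top view: the tin is at the right (~432,245) with the cork on its up side. The four punches are at (237,297)=25, (326,212)=19, (338,286)=14 and (292,290)=10. The chisel is at (277,210) and the drift at (230,212). Next I'll segment the image and back-project.

```bash
cat > h.py <<'E'
import numpy as np, cv2
from bench import r
def ray_plane(name,pts,z,ci=None):
    ci=ci or r.camera_info(name); K=ci["mtx"]; R=cv2.Rodrigues(ci["rvec"])[0]; t=ci["tvec"].ravel()
    p=np.atleast_2d(np.asarray(pts,float))
    if name=="wrist":
        d=(p-K[:2,2])/np.array([K[0,0],K[1,1]]); th=np.linalg.norm(d,axis=1,keepdims=True)
        v=np.hstack([d/np.maximum(th,1e-9)*np.sin(th),np.cos(th)])
    else:
        v=np.hstack([(p-K[:2,2])/np.array([K[0,0],K[1,1]]),np.ones((len(p),1))])
    c=-R.T@t; w=v@R
    return c+w*((z-c[2])/w[:,2])[:,None]
def proj(name,P,ci=None):
    ci=ci or r.camera_info(name); K=ci["mtx"]; R=cv2.Rodrigues(ci["rvec"])[0]; t=ci["tvec"].ravel()
    q=np.atleast_2d(P)@R.T+t
    if name=="wrist":
        rr=np.linalg.norm(q[:,:2],axis=1,keepdims=True); th=np.arctan2(rr,q[:,2:])
        return q[:,:2]/np.maximum(rr,1e-9)*th*K[0,0]+K[:2,2]
    return q[:,:2]/q[:,2:]*K[0,0]+K[:2,2]
E
python3 - <<'E'
from h import *
im=cv2.imread("pics/top0.png"); 
print(ray_plane("top",[[284,212],[284,112],[184,212]],0).round(3))
boxes={"25":(215,255,255,335,.0125),"19":(308,180,345,243,.0095),"14":(318,255,358,315,.007),"10":(277,260,307,317,.005)}
for k,(x0,y0,x1,y1,h) in boxes.items():
    g=im[y0:y1,x0:x1].astype(int); m=(g.min(2)>125).astype(np.uint8)
    ys,xs=np.nonzero(cv2.morphologyEx(m,cv2.MORPH_CLOSE,np.ones((5,5))))
    P=ray_plane("top",np.c_[xs+x0,ys+y0],2*h*.9)[:,:2]
    rc=cv2.minAreaRect(P.astype(np.float32)); c=P.mean(0); u=np.linalg.svd(P-c,full_matrices=False)[2][0]; u*=np.sign(u[0])
    s=(P-c)@u
    print(k,len(P),"cent",c.round(4),"ang",np.degrees(np.arctan2(u[1],u[0])).round(1),"ends",(c+u*s.min()).round(3),(c+u*s.max()).round(3),"len",np.ptp(s).round(3),"rect",np.round(rc[0],4))
cv2.imwrite("pics/tin.png",cv2.resize(im[190:300,365:495],None,fx=5,fy=5,interpolation=cv2.INTER_CUBIC))
cv2.imwrite("pics/crop.png",cv2.resize(im[170:340,210:360],None,fx=3.5,fy=3.5,interpolation=cv2.INTER_CUBIC))
E
```

```text
[[ 0.635 -0.01   0.   ]
 [ 0.894 -0.035  0.   ]
 [ 0.659  0.233  0.   ]]
25 459 cent [0.4358 0.1234] ang -6.8 ends [0.38 0.13] [0.509 0.115] len 0.13 rect [0.4446 0.1237]
19 377 cent [ 0.6209 -0.1068] ang 12.0 ends [ 0.563 -0.119] [ 0.685 -0.093] len 0.124 rect [ 0.6239 -0.1058]
14 265 cent [ 0.4414 -0.1148] ang 21.1 ends [ 0.393 -0.133] [ 0.501 -0.092] len 0.116 rect [ 0.4473 -0.1134]
10 181 cent [ 0.4446 -0.0075] ang 12.7 ends [ 0.397 -0.018] [0.501 0.005] len 0.107 rect [ 0.4488 -0.0067]
```

View pics/tin.png

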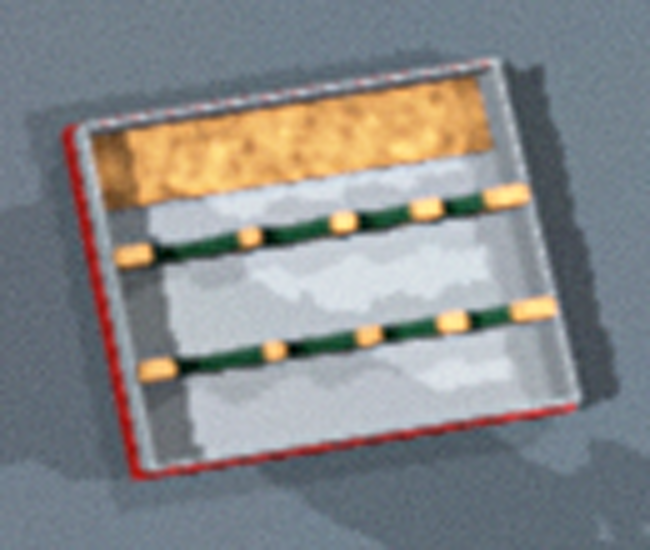

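View pics/crop.png

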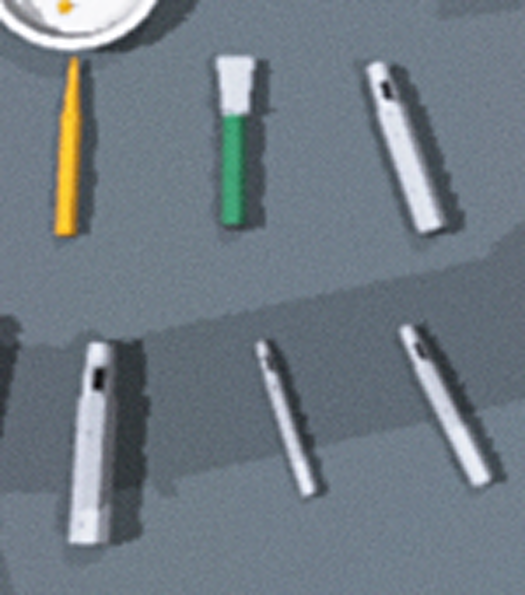

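```bash
cat >> h.py <<'E'
from scipy.optimize import least_squares
from scipy.spatial.transform import Rotation as Ro
def tinfit(name,px,local,ci=None):
    # px pixel coords, local xyz in tin; returns x,y,yaw
    ci=ci or r.camera_info(name); L=np.asarray(local,float)
    def W(p):
        c,s=np.cos(p[2]),np.sin(p[2]); return np.c_[p[0]+c*L[:,0]-s*L[:,1],p[1]+s*L[:,0]+c*L[:,1],L[:,2]]
    g=lambda p:(proj(name,W(p),ci)-px).ravel()
    s=least_squares(g,[.55,-.33,.1],loss="soft_l1"); return s.x,s.fun.reshape(-1,2)
def go(x,y,z,deg):
    """print moves in tool axes from present pose (tool down) to TCP x,y,z with tool x at yaw deg"""
    o=r.get_obs(); M=Ro.from_rotvec(o["orientation"]).as_matrix(); p=o["tcp_pos"]
    T=Ro.from_euler("z",deg,degrees=True).as_matrix()@np.diag([1.,-1,-1])
    print("t",round(float(o["clock"]),2),"tcp",p.round(4),"turn(tool)",np.degrees(Ro.from_matrix(M.T@T).as_rotvec()).round(1),"shift after turn mm",(T.T@(np.array([x,y,z])-p)*1000).round(1),"before turn",(M.T@(np.array([x,y,z])-p)*1000).round(1))
E
python3 - <<'E'
from h import *
px=np.array([(80,130),(497,62),(578,402),(142,470),(134,255),(506,195),(158,369),(533,308)],float)
px=(px+.5)/5-.5+[365,190]
L=[(.085,.104,.03),(.085,-.104,.03),(-.085,-.104,.03),(-.085,.104,.03),(.017,.09,.032),(.017,-.09,.032),(-.037,.09,.032),(-.037,-.09,.032)]
print(tinfit("top",px,L))
print(tinfit("top",px[:4],L[:4]))
x,_=tinfit("top",px,L)
go(x[0],x[1],.33,np.degrees(x[2])); print(r.camera_info("wrist"))
E
```

```text
(array([ 0.523852  , -0.34101791,  0.05721792]), array([[-1.71554313, -2.13726634],
       [ 0.6948273 , -1.94160917],
       [ 1.64697969,  0.91924819],
       [ 0.41721711,  1.5336862 ],
       [-0.7494423 , -0.053026  ],
       [ 0.13292834,  0.05371486],
       [-0.850103  ,  0.01418819],
       [ 0.15727803,  0.09634485]]))
(array([ 0.52362596, -0.33987314,  0.05402832]), array([[-2.09641232, -2.14990431],
       [ 0.37966975, -1.685864  ],
       [ 1.09446929,  1.22761617],
       [-0.20768469,  1.55691055]]))
t 0.1 tcp [ 0.2203 -0.6375  0.2524] turn(tool) [-0.1  0.  15.8] shift after turn mm [ 320.  -278.6  -77.6] before turn [ 383.7 -181.2  -77.4]
{'mtx': array([[325.1922621 ,   0.        , 280.14678058],
       [  0.        , 325.1922621 , 206.70816347],
       [  0.        ,   0.        ,   1.        ]]), 'rvec': array([-2.33787876,  1.66433184,  0.26968225]), 'tvec': array([-0.674484  , -0.0409329 ,  0.37993335])}
```

{"name": "step_arm", "arguments": {"moves": [{"rz": 7.9,"gripper": 1},{"rz": 7.9},{"dx": 40,"dy": -35,"dz": -10},{"dx": 40,"dy": -35,"dz": -10},{"dx": 40,"dy": -35,"dz": -10},{"dx": 40,"dy": -35,"dz": -10},{"dx": 40,"dy": -35,"dz": -10},{"dx": 40,"dy": -35,"dz": -10},{"dx": 40,"dy": -35,"dz": -10},{"dx": 20,"dy": -16,"dz": -4},{},{}]}}

```text
invalid input at $.moves[0]: expected keys rx, ry, rz, dx, dy, dz, gripper
```

Run:
```python
from h import *
o=r.get_obs();ci=r.camera_info("wrist");im=r.grab_frame("wrist");cv2.imwrite("pics/w1.png",im)
np.save("ci1.npy",ci,allow_pickle=True); print(o["tcp_pos"],o["orientation"],o["clock"])
p=np.array([.5239,-.341,.0572]);c,s=np.cos(p[2]),np.sin(p[2])
for l in [(.017,.09,.032),(.017,-.09,.032),(-.037,.09,.032),(-.037,-.09,.032)]:
    print(proj("wrist",[p[0]+c*l[0]-s*l[1],p[1]+s*l[0]+c*l[1],l[2]],ci))
```

```text
[ 0.2203282  -0.63749436  0.25238472] [-3.09656175e+00 -5.20153181e-01  6.38549775e-04] 0.1
[[  83.16838379 -118.25112022]]
[[ 203.49195033 -124.08870021]]
[[ 67.74479273 -87.37693989]]
[[187.90817705 -91.64496541]]
```

View pics/w1.png

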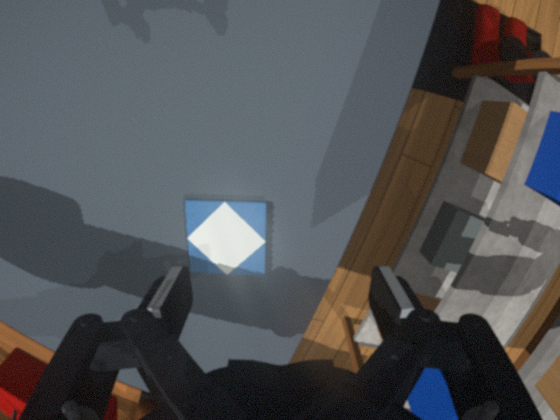

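The call was refused because every row needs all its keys, so the picture only shows the start view.

{"name": "step_arm", "arguments": {"moves": [{"rx": 0,"ry": 0,"rz": 7.9,"dx": 0,"dy": 0,"dz": 0,"gripper": 1},{"rx": 0,"ry": 0,"rz": 7.9,"dx": 0,"dy": 0,"dz": 0,"gripper": 1},{"rx": 0,"ry": 0,"rz": 0,"dx": 40,"dy": -35,"dz": -10,"gripper": 1},{"rx": 0,"ry": 0,"rz": 0,"dx": 40,"dy": -35,"dz": -10,"gripper": 1},{"rx": 0,"ry": 0,"rz": 0,"dx": 40,"dy": -35,"dz": -10,"gripper": 1},{"rx": 0,"ry": 0,"rz": 0,"dx": 40,"dy": -35,"dz": -10,"gripper": 1},{"rx": 0,"ry": 0,"rz": 0,"dx": 40,"dy": -35,"dz": -10,"gripper": 1},{"rx": 0,"ry": 0,"rz": 0,"dx": 40,"dy": -35,"dz": -10,"gripper": 1},{"rx": 0,"ry": 0,"rz": 0,"dx": 20,"dy": -30,"dz": -10,"gripper": 1},{"rx": 0,"ry": 0,"rz": 0,"dx": 0,"dy": -30,"dz": 0,"gripper": 1},{"rx": 0,"ry": 0,"rz": 0,"dx": 0,"dy": 0,"dz": 0,"gripper": 1},{"rx": 0,"ry": 0,"rz": 0,"dx": 0,"dy": 0,"dz": 0,"gripper": 1}]}}

```text
clock: 1.65
tcp_pos: [0.4643, -0.3544, 0.3232]
orientation: [3.14, 0.088, -0.001]
contact_force: [0.0, -1.0, 0.3]
grip_width: 0.0852
gripper_force: 0.0
```

Run:
```python
from h import *
o=r.get_obs();ci=r.camera_info("wrist");im=r.grab_frame("wrist");cv2.imwrite("pics/w2.png",im)
np.save("ci2.npy",ci,allow_pickle=True); print(o["tcp_pos"],o["orientation"],o["clock"])
p=np.array([.5239,-.341,.0572]);c,s=np.cos(p[2]),np.sin(p[2])
for l in [(.017,.09,.032),(.017,-.09,.032),(-.037,.09,.032),(-.037,-.09,.032)]:
    print(proj("wrist",[p[0]+c*l[0]-s*l[1],p[1]+s*l[0]+c*l[1],l[2]],ci))
```

```text
[ 0.46426275 -0.35437932  0.32319594] [ 3.13992661e+00  8.82362770e-02 -6.18865371e-04] 1.65
[[201.00312034 107.58487916]]
[[343.22890762 106.78681199]]
[[202.58270634 149.12141434]]
[[342.00033442 148.62552711]]
```

View pics/w2.png

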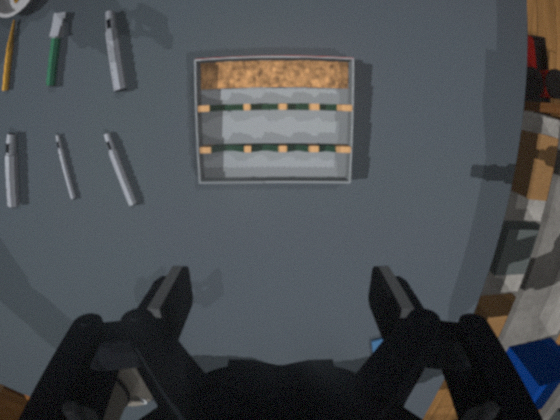

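Run:
```python
from h import *
ci=np.load("ci2.npy",allow_pickle=True).item(); im=cv2.imread("pics/w2.png").astype(int)
tan=((im[:,:,2]-im[:,:,0])>60).astype(np.uint8)
px=[];L=[]
for (a,b),lx in (((102,113),.017),((144,155),.-0.037 if False else -.037)):
    n,_,st,ce=cv2.connectedComponentsWithStats(tan[a:b,195:356]); B=sorted([(s[0]+195,s[0]+s[2]-1+195,c[1]+a) for s,c in zip(st[1:],ce[1:]) if s[4]>15])
    print(B)
    if len(B)==5:
        for i,ly in enumerate((.06,.012,-.03,-.068)):
            px.append(((B[i][1]+B[i+1][0])/2,(B[i][2]+B[i+1][2])/2)); L.append((lx,ly,.032))
s,res=tinfit("wrist",np.array(px),L,ci); print(s,np.degrees(s[2]),res.round(1))
# punches from this view
boxes={"19":(98,5,132,97,.0095,8),"14":(95,125,140,210,.007,5),"10":(48,128,80,204,.005,5),"25":(0,125,25,215,.0125,0)}
for k,(x0,y0,x1,y1,h,_) in boxes.items():
    m=(im[y0:y1,x0:x1].min(2)>125).astype(np.uint8)
    ys,xs=np.nonzero(cv2.morphologyEx(m,cv2.MORPH_CLOSE,np.ones((5,5))))
    P=ray_plane("wrist",np.c_[xs+x0,ys+y0],2*h*.9,ci)[:,:2]; c=P.mean(0); u=np.linalg.svd(P-c,full_matrices=False)[2][0]; u*=np.sign(u[0]); t=(P-c)@u
    print(k,len(P),c.round(4),np.degrees(np.arctan2(u[1],u[0])).round(1),(c+u*t.min()).round(3),(c+u*t.max()).round(3),np.ptp(t).round(3))
```

```text
File "<stdin>", line 5
    for (a,b),lx in (((102,113),.017),((144,155),.-0.037 if False else -.037)):
                                                 ^
SyntaxError: invalid syntax
```

```bash
cat > m.py <<'E'
from h import *
ci=np.load("ci2.npy",allow_pickle=True).item(); im=cv2.imread("pics/w2.png").astype(int)
tan=((im[:,:,2]-im[:,:,0])>60).astype(np.uint8)
px=[];L=[]
for (a,b),lx in (((102,113),.017),((144,155),-.037)):
    n,_,st,ce=cv2.connectedComponentsWithStats(tan[a:b,195:356]); B=sorted([(s[0]+195,s[0]+s[2]-1+195,c[1]+a) for s,c in zip(st[1:],ce[1:]) if s[4]>15])
    print(B)
    if len(B)==5:
        for i,ly in enumerate((.06,.012,-.03,-.068)):
            px.append(((B[i][1]+B[i+1][0])/2,(B[i][2]+B[i+1][2])/2)); L.append((lx,ly,.032))
s,res=tinfit("wrist",np.array(px),L,ci); print(s,np.degrees(s[2]),res.round(1).tolist())
boxes={"19":(98,5,132,97,.0095),"14":(95,125,140,210,.007),"10":(48,128,80,204,.005),"25":(0,125,25,215,.0125)}
for k,(x0,y0,x1,y1,h) in boxes.items():
    m=(im[y0:y1,x0:x1].min(2)>125).astype(np.uint8)
    ys,xs=np.nonzero(cv2.morphologyEx(m,cv2.MORPH_CLOSE,np.ones((5,5))))
    P=ray_plane("wrist",np.c_[xs+x0,ys+y0],2*h*.9,ci)[:,:2]; c=P.mean(0); u=np.linalg.svd(P-c,full_matrices=False)[2][0]; u*=np.sign(u[0]); t=(P-c)@u
    print(k,len(P),c.round(4),np.degrees(np.arctan2(u[1],u[0])).round(1),(c+u*t.min()).round(3),(c+u*t.max()).round(3),np.ptp(t).round(3))
E
python3 m.py
```

```text
[(np.int32(198), np.int32(208), np.float64(108.33333333333333)), (np.int32(243), np.int32(249), np.float64(106.62857142857143)), (np.int32(279), np.int32(286), np.float64(106.05128205128204)), (np.int32(310), np.int32(318), np.float64(106.45283018867924)), (np.int32(337), np.int32(351), np.float64(107.35802469135803))]
[(np.int32(200), np.int32(210), np.float64(149.56666666666666)), (np.int32(244), np.int32(250), np.float64(148.5)), (np.int32(279), np.int32(286), np.float64(148.33333333333334)), (np.int32(309), np.int32(318), np.float64(148.5)), (np.int32(336), np.int32(350), np.float64(148.55555555555554))]
[ 0.52330412 -0.3433161   0.06060049] 3.4721522374863776 [[0.3, -0.2], [-0.1, -0.1], [-0.4, -0.1], [0.3, -0.3], [0.1, 0.2], [-0.1, 0.2], [-0.1, 0.1], [-0.0, 0.2]]
19 338 [ 0.607 -0.111] 12.3 [ 0.564 -0.12 ] [ 0.68  -0.095] 0.118
14 293 [ 0.4404 -0.1176] 19.8 [ 0.393 -0.135] [ 0.499 -0.096] 0.113
10 136 [ 0.4424 -0.0102] 12.1 [ 0.397 -0.02 ] [0.499 0.002] 0.104
25 227 [0.4366 0.1201] -9.4 [0.379 0.13 ] [0.508 0.108] 0.13
```

```bash
python3 -c "
from h import *
go(.436,-.1185,.12,20.5)"
```

```text
t 1.7 tcp [ 0.4641 -0.3548  0.3231] turn(tool) [  0.    0.  -17.3] shift after turn mm [  56.4 -231.2  203.1] before turn [ -14.9 -237.6  203. ]
```

{"name": "step_arm", "arguments": {"moves": [{"rx": 0,"ry": 0,"rz": -8.65,"dx": 0,"dy": 0,"dz": 0,"gripper": -0.06},{"rx": 0,"ry": 0,"rz": -8.65,"dx": 0,"dy": 0,"dz": 0,"gripper": -0.06},{"rx": 0,"ry": 0,"rz": 0,"dx": 10,"dy": -40,"dz": 34,"gripper": -0.06},{"rx": 0,"ry": 0,"rz": 0,"dx": 10,"dy": -40,"dz": 34,"gripper": -0.06},{"rx": 0,"ry": 0,"rz": 0,"dx": 10,"dy": -40,"dz": 34,"gripper": -0.06},{"rx": 0,"ry": 0,"rz": 0,"dx": 10,"dy": -40,"dz": 34,"gripper": -0.06},{"rx": 0,"ry": 0,"rz": 0,"dx": 10,"dy": -40,"dz": 34,"gripper": -0.06},{"rx": 0,"ry": 0,"rz": 0,"dx": 6.4,"dy": -31.2,"dz": 33,"gripper": -0.06},{"rx": 0,"ry": 0,"rz": 0,"dx": 0,"dy": 0,"dz": 0,"gripper": -0.06},{"rx": 0,"ry": 0,"rz": 0,"dx": 0,"dy": 0,"dz": 0,"gripper": -0.06},{"rx": 0,"ry": 0,"rz": 0,"dx": 0,"dy": 0,"dz": 0,"gripper": -0.06}]}}

```text
clock: 3.08
tcp_pos: [0.4372, -0.1189, 0.1211]
orientation: [3.091, 0.557, 0.003]
contact_force: [-0.1, -1.0, 0.5]
grip_width: 0.0397
gripper_force: 0.0
```

Run:
```python
from h import *
ci=r.camera_info("wrist"); im=r.grab_frame("wrist"); cv2.imwrite("pics/w3.png",im)
go(.436,-.1185,.025,20.5)
print(proj("wrist",[[.436,-.1185,.007],[.393,-.1345,.007],[.5015,-.094,.007],[.438,-.01,.005]],ci).round(0))
```

```text
t 3.12 tcp [ 0.4372 -0.1187  0.1211] turn(tool) [ 0.1 -0.1 -0.1] shift after turn mm [-1.  -0.6 96.1] before turn [-1.2 -0.8 96.1]
[[278. 212.]
 [278. 265.]
 [278. 120.]
 [149. 163.]]
```

View pics/w3.png

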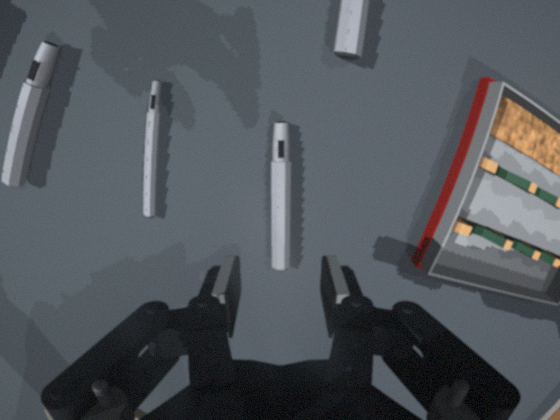

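The punch is centred between the fingers, about 2 mm off to the right (column 281 against 278 predicted). I'll descend with that correction and grip.

{"name": "step_arm", "arguments": {"grip_force": 40, "moves": [{"rx": 0,"ry": 0,"rz": 0,"dx": -1,"dy": 1.5,"dz": 40,"gripper": -0.06},{"rx": 0,"ry": 0,"rz": 0,"dx": -1,"dy": 0,"dz": 30,"gripper": -0.06},{"rx": 0,"ry": 0,"rz": 0,"dx": 0,"dy": 0,"dz": 16,"gripper": -0.06},{"rx": 0,"ry": 0,"rz": 0,"dx": 0,"dy": 0,"dz": 10,"gripper": -0.06},{"rx": 0,"ry": 0,"rz": 0,"dx": 0,"dy": 0,"dz": 0,"gripper": -0.06},{"rx": 0,"ry": 0,"rz": 0,"dx": 0,"dy": 0,"dz": 0,"gripper": -1},{"rx": 0,"ry": 0,"rz": 0,"dx": 0,"dy": 0,"dz": 0,"gripper": -1},{"rx": 0,"ry": 0,"rz": 0,"dx": 0,"dy": 0,"dz": 0,"gripper": -1},{"rx": 0,"ry": 0,"rz": 0,"dx": 0,"dy": 0,"dz": 0,"gripper": -1}]}}

```text
clock: 4.25
tcp_pos: [0.4356, -0.1196, 0.0252]
orientation: [3.091, 0.56, 0.002]
contact_force: [-1.5, -0.7, 6.5]
grip_width: 0.0131
gripper_force: 40.3
```

```bash
cat >> h.py <<'E'
TIN=(.5233,-.3433,.0606)
def tin(ly,lx=-.010):
    c,s=np.cos(TIN[2]),np.sin(TIN[2]); return TIN[0]+c*lx-s*ly,TIN[1]+s*lx+c*ly
def place(ly,z,lx=-.010): go(*tin(ly,lx),z,3.47)
E
python3 -c "
from h import *
place(-.030,.115)"
```

```text
t 4.25 tcp [ 0.4356 -0.1196  0.0252] turn(tool) [ 0.  -0.1 17.1] shift after turn mm [ 64.  258.6 -89.8] before turn [-14.6 266.1 -89.6]
```

{"name": "step_arm", "arguments": {"moves": [{"rx": 0,"ry": 0,"rz": 0,"dx": 0,"dy": 0,"dz": -10,"gripper": -1},{"rx": 0,"ry": 0,"rz": 0,"dx": 0,"dy": 0,"dz": -30,"gripper": -1},{"rx": 0,"ry": 0,"rz": 5.7,"dx": 0,"dy": 0,"dz": -40,"gripper": -1},{"rx": 0,"ry": 0,"rz": 5.7,"dx": 0,"dy": 0,"dz": -10,"gripper": -1},{"rx": 0,"ry": 0,"rz": 5.7,"dx": 0,"dy": 0,"dz": 0,"gripper": -1},{"rx": 0,"ry": 0,"rz": 0,"dx": 10,"dy": 40,"dz": 0,"gripper": -1},{"rx": 0,"ry": 0,"rz": 0,"dx": 10,"dy": 40,"dz": 0,"gripper": -1},{"rx": 0,"ry": 0,"rz": 0,"dx": 10,"dy": 40,"dz": 0,"gripper": -1},{"rx": 0,"ry": 0,"rz": 0,"dx": 10,"dy": 40,"dz": 0,"gripper": -1},{"rx": 0,"ry": 0,"rz": 0,"dx": 10,"dy": 40,"dz": 0,"gripper": -1},{"rx": 0,"ry": 0,"rz": 0,"dx": 9,"dy": 35,"dz": 0,"gripper": -1},{"rx": 0,"ry": 0,"rz": 0,"dx": 5,"dy": 23.6,"dz": 0,"gripper": -1},{"rx": 0,"ry": 0,"rz": 0,"dx": 0,"dy": 0,"dz": 0,"gripper": -1},{"rx": 0,"ry": 0,"rz": 0,"dx": 0,"dy": 0,"dz": 0,"gripper": -1},{"rx": 0,"ry": 0,"rz": 0,"dx": 0,"dy": 0,"dz": 0,"gripper": -1}]}}

```text
clock: 6.12
tcp_pos: [0.5144, -0.3722, 0.1144]
orientation: [-3.139, -0.097, 0.0]
contact_force: [0.7, 0.2, -1.4]
grip_width: 0.0127
gripper_force: 39.4
```

Run:
```python
from h import *
ci=r.camera_info("wrist"); im=r.grab_frame("wrist"); cv2.imwrite("pics/w4.png",im)
place(-.030,.0465); np.save("ci4.npy",ci,allow_pickle=True)
```

```text
t 6.17 tcp [ 0.5145 -0.3724  0.1144] turn(tool) [-0.   0.   0.1] shift after turn mm [ 0.5  1.5 67.9] before turn [ 0.5  1.5 67.9]
```

View pics/w4.png

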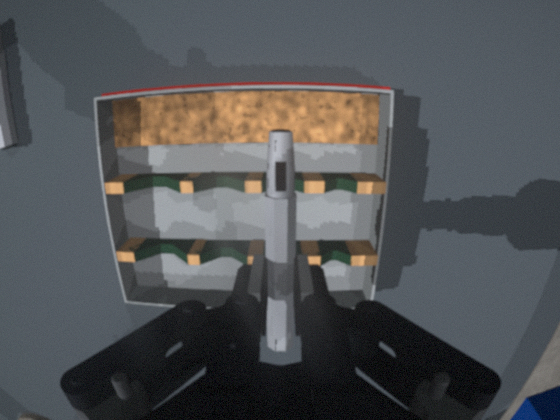

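Held straight over the third notch (between the posts at columns 255 and 314). Lowering now.

{"name": "step_arm", "arguments": {"moves": [{"rx": 0,"ry": 0,"rz": 0,"dx": 0.5,"dy": 1.5,"dz": 25,"gripper": -1},{"rx": 0,"ry": 0,"rz": 0,"dx": 0,"dy": 0,"dz": 20,"gripper": -1},{"rx": 0,"ry": 0,"rz": 0,"dx": 0,"dy": 0,"dz": 10,"gripper": -1},{"rx": 0,"ry": 0,"rz": 0,"dx": 0,"dy": 0,"dz": 6,"gripper": -1},{"rx": 0,"ry": 0,"rz": 0,"dx": 0,"dy": 0,"dz": 4,"gripper": -1},{"rx": 0,"ry": 0,"rz": 0,"dx": 0,"dy": 0,"dz": 2,"gripper": -1},{"rx": 0,"ry": 0,"rz": 0,"dx": 0,"dy": 0,"dz": 0,"gripper": -1},{"rx": 0,"ry": 0,"rz": 0,"dx": 0,"dy": 0,"dz": 0,"gripper": -1}]}}

```text
clock: 7.18
tcp_pos: [0.5153, -0.3751, 0.0479]
orientation: [3.14, 0.095, 0.001]
contact_force: [-1.5, 1.2, 3.9]
grip_width: 0.0127
gripper_force: 39.9
```

{"name": "step_arm", "arguments": {"moves": [{"rx": 0,"ry": 0,"rz": 0,"dx": 0,"dy": -0.8,"dz": 1,"gripper": -1},{"rx": 0,"ry": 0,"rz": 0,"dx": 0,"dy": 0,"dz": 0,"gripper": -0.6},{"rx": 0,"ry": 0,"rz": 0,"dx": 0,"dy": 0,"dz": 0,"gripper": -0.45},{"rx": 0,"ry": 0,"rz": 0,"dx": 0,"dy": 0,"dz": 0,"gripper": -0.45},{"rx": 0,"ry": 0,"rz": 0,"dx": 0,"dy": 0,"dz": 0,"gripper": -0.45},{"rx": 0,"ry": 0,"rz": 0,"dx": 0,"dy": 0,"dz": -10,"gripper": -0.45},{"rx": 0,"ry": 0,"rz": 0,"dx": 0,"dy": 0,"dz": -20,"gripper": -0.45},{"rx": 0,"ry": 0,"rz": 0,"dx": 0,"dy": 0,"dz": -50,"gripper": -0.45},{"rx": 0,"ry": 0,"rz": 0,"dx": 0,"dy": 0,"dz": -30,"gripper": -0.06},{"rx": 0,"ry": 0,"rz": 0,"dx": 0,"dy": 0,"dz": 0,"gripper": -0.06},{"rx": 0,"ry": 0,"rz": 0,"dx": 0,"dy": 0,"dz": 0,"gripper": -0.06}]}}

```text
clock: 8.55
tcp_pos: [0.5148, -0.3743, 0.1567]
orientation: [3.14, 0.095, 0.0]
contact_force: [-0.7, -0.4, -0.7]
grip_width: 0.0402
gripper_force: 0.0
```

Run:
```python
from h import *
ci=r.camera_info("wrist"); im=r.grab_frame("wrist"); cv2.imwrite("pics/w5.png",im)
go(.612,-.1105,.13,12); x=tin(-.03,.032);print(proj("wrist",[[*x,.028]],ci))
```

```text
t 8.6 tcp [ 0.5145 -0.374   0.1559] turn(tool) [-0.   0.1 -8.5] shift after turn mm [ 150.2 -237.5   25.9] before turn [ 113.3 -257.1   26. ]
[[279.27511893 152.75380444]]
```

View pics/w5.png

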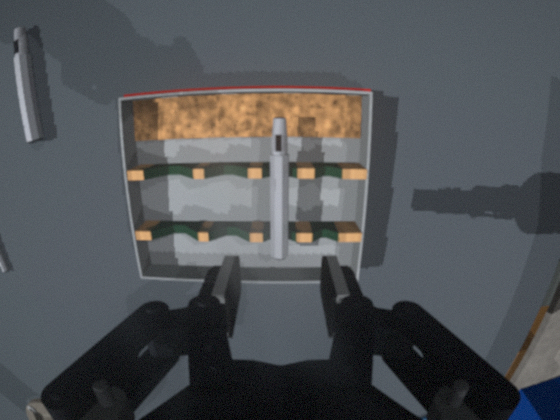

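punch_14 is seated: its shoulder is at about (279,154), and 153 was predicted. Next is punch_19.

{"name": "step_arm", "arguments": {"grip_force": 50, "moves": [{"rx": 0,"ry": 0,"rz": -8.5,"dx": 0,"dy": 0,"dz": 0,"gripper": 0.06},{"rx": 0,"ry": 0,"rz": 0,"dx": 25,"dy": -39.6,"dz": 0,"gripper": 0.06},{"rx": 0,"ry": 0,"rz": 0,"dx": 25,"dy": -39.6,"dz": 0,"gripper": 0.06},{"rx": 0,"ry": 0,"rz": 0,"dx": 25,"dy": -39.6,"dz": 0,"gripper": 0.06},{"rx": 0,"ry": 0,"rz": 0,"dx": 25,"dy": -39.6,"dz": 0,"gripper": 0.06},{"rx": 0,"ry": 0,"rz": 0,"dx": 25,"dy": -39.6,"dz": 0,"gripper": 0.06},{"rx": 0,"ry": 0,"rz": 0,"dx": 25,"dy": -39.6,"dz": 0,"gripper": 0.06},{"rx": 0,"ry": 0,"rz": 0,"dx": 0,"dy": 0,"dz": 26,"gripper": 0.06},{"rx": 0,"ry": 0,"rz": 0,"dx": 0,"dy": 0,"dz": 0,"gripper": 0.06},{"rx": 0,"ry": 0,"rz": 0,"dx": 0,"dy": 0,"dz": 0,"gripper": 0.06}]}}

```text
clock: 9.85
tcp_pos: [0.6121, -0.1119, 0.1302]
orientation: [3.124, 0.325, -0.002]
contact_force: [0.4, 0.0, -0.3]
grip_width: 0.0454
gripper_force: 0.0
```

```bash
cat >> h.py <<'E'
def seg(h,x0=225,x1=335,y0=60,y1=320,thr=125):
    """bright punch under the hand: centre, angle, ends in world"""
    ci=r.camera_info("wrist"); im=r.grab_frame("wrist").astype(int)
    m=(im[y0:y1,x0:x1].min(2)>thr).astype(np.uint8); m=cv2.morphologyEx(m,cv2.MORPH_CLOSE,np.ones((7,7)))
    n,lab,st,ce=cv2.connectedComponentsWithStats(m); k=1+np.argmax(st[1:,4]); ys,xs=np.nonzero(lab==k)
    P=ray_plane("wrist",np.c_[xs+x0,ys+y0],2*h*.9,ci)[:,:2]; c=P.mean(0); u=np.linalg.svd(P-c,full_matrices=False)[2][0]; u*=np.sign(u[0]); t=(P-c)@u
    print("seg box",st[k],"cent",c.round(4),"ang",np.degrees(np.arctan2(u[1],u[0])).round(1),"ends",(c+u*t.min()).round(4),(c+u*t.max()).round(4),"len",np.ptp(t).round(3))
    return c,u,c+u*t.min()
E
python3 - <<'E'
from h import *
c,u,e=seg(.0095); g=e+u*.050; print(g); go(*g,.027,np.degrees(np.arctan2(u[1],u[0])))
E
```

```text
seg box [  42   54   20  156 2617] cent [ 0.6229 -0.1073] ang 11.9 ends [ 0.5625 -0.12  ] [ 0.6827 -0.0946] len 0.123
[ 0.61144649 -0.10968364]
t 9.9 tcp [ 0.6124 -0.112   0.1307] turn(tool) [ 0.   0.  -0.1] shift after turn mm [ -0.5  -2.5 103.7] before turn [ -0.5  -2.5 103.7]
```

Length matches at 123 mm. Descending, gripping and lifting a little.

{"name": "step_arm", "arguments": {"grip_force": 50, "moves": [{"rx": 0,"ry": 0,"rz": 0,"dx": 0,"dy": -2,"dz": 45,"gripper": 0.06},{"rx": 0,"ry": 0,"rz": 0,"dx": 0,"dy": 0,"dz": 35,"gripper": 0.06},{"rx": 0,"ry": 0,"rz": 0,"dx": 0,"dy": 0,"dz": 16,"gripper": 0.06},{"rx": 0,"ry": 0,"rz": 0,"dx": 0,"dy": 0,"dz": 8,"gripper": 0.06},{"rx": 0,"ry": 0,"rz": 0,"dx": 0,"dy": 0,"dz": 0,"gripper": 0.06},{"rx": 0,"ry": 0,"rz": 0,"dx": 0,"dy": 0,"dz": 0,"gripper": -1},{"rx": 0,"ry": 0,"rz": 0,"dx": 0,"dy": 0,"dz": 0,"gripper": -1},{"rx": 0,"ry": 0,"rz": 0,"dx": 0,"dy": 0,"dz": 0,"gripper": -1},{"rx": 0,"ry": 0,"rz": 0,"dx": 0,"dy": 0,"dz": 0,"gripper": -1}]}}

```text
clock: 11.02
tcp_pos: [0.6131, -0.1092, 0.0278]
orientation: [3.124, 0.327, 0.004]
contact_force: [-1.7, -1.2, 5.6]
grip_width: 0.017
gripper_force: 49.4
```

```bash
python3 -c "
from h import *
place(.012,.115)"
```

```text
t 11.03 tcp [ 0.6131 -0.1092  0.0278] turn(tool) [ 0.1 -0.1  8.5] shift after turn mm [-113.8  216.2  -87.2] before turn [-144.3  197.2  -87.3]
```

{"name": "step_arm", "arguments": {"moves": [{"rx": 0,"ry": 0,"rz": 0,"dx": 0,"dy": 0,"dz": -10,"gripper": -1},{"rx": 0,"ry": 0,"rz": 0,"dx": 0,"dy": 0,"dz": -30,"gripper": -1},{"rx": 0,"ry": 0,"rz": 4.3,"dx": 0,"dy": 0,"dz": -40,"gripper": -1},{"rx": 0,"ry": 0,"rz": 4.2,"dx": 0,"dy": 0,"dz": -7,"gripper": -1},{"rx": 0,"ry": 0,"rz": 0,"dx": -19,"dy": 36,"dz": 0,"gripper": -1},{"rx": 0,"ry": 0,"rz": 0,"dx": -19,"dy": 36,"dz": 0,"gripper": -1},{"rx": 0,"ry": 0,"rz": 0,"dx": -19,"dy": 36,"dz": 0,"gripper": -1},{"rx": 0,"ry": 0,"rz": 0,"dx": -19,"dy": 36,"dz": 0,"gripper": -1},{"rx": 0,"ry": 0,"rz": 0,"dx": -19,"dy": 36,"dz": 0,"gripper": -1},{"rx": 0,"ry": 0,"rz": 0,"dx": -19,"dy": 36,"dz": 0,"gripper": -1},{"rx": 0,"ry": 0,"rz": 0,"dx": 0,"dy": 0,"dz": 0,"gripper": -1},{"rx": 0,"ry": 0,"rz": 0,"dx": 0,"dy": 0,"dz": 0,"gripper": -1},{"rx": 0,"ry": 0,"rz": 0,"dx": 0,"dy": 0,"dz": 0,"gripper": -1}]}}

```text
clock: 12.65
tcp_pos: [0.5121, -0.3297, 0.1134]
orientation: [-3.139, -0.098, -0.001]
contact_force: [0.3, -0.0, -1.7]
grip_width: 0.0172
gripper_force: 49.4
```

```bash
python3 -c "
from h import *
place(.012,.0465)
cv2.imwrite('pics/w6.png',r.grab_frame('wrist'))"
```

```text
t 12.65 tcp [ 0.5121 -0.3297  0.1134] turn(tool) [-0.  -0.   0.1] shift after turn mm [ 0.3  2.2 66.9] before turn [ 0.3  2.3 66.9]
```

View pics/w6.png

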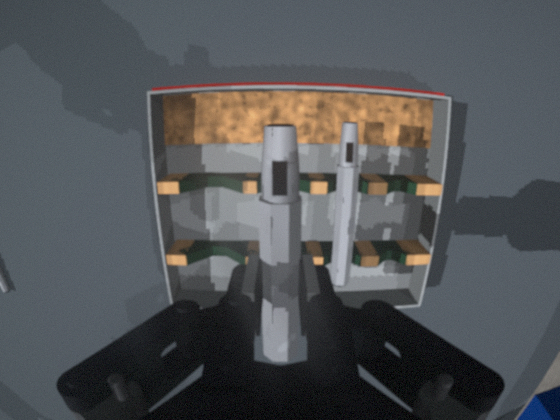

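Punch 19 is straight over notch 2. Lowering.

{"name": "step_arm", "arguments": {"moves": [{"rx": 0,"ry": 0,"rz": 0,"dx": 0,"dy": 1.5,"dz": 25,"gripper": -1},{"rx": 0,"ry": 0,"rz": 0,"dx": 0,"dy": 0,"dz": 20,"gripper": -1},{"rx": 0,"ry": 0,"rz": 0,"dx": 0,"dy": 0,"dz": 10,"gripper": -1},{"rx": 0,"ry": 0,"rz": 0,"dx": 0,"dy": 0,"dz": 6,"gripper": -1},{"rx": 0,"ry": 0,"rz": 0,"dx": 0,"dy": 0,"dz": 4,"gripper": -1},{"rx": 0,"ry": 0,"rz": 0,"dx": 0,"dy": 0,"dz": 1,"gripper": -1},{"rx": 0,"ry": 0,"rz": 0,"dx": 0,"dy": 0,"dz": 0,"gripper": -1},{"rx": 0,"ry": 0,"rz": 0,"dx": 0,"dy": 0,"dz": 0,"gripper": -1}]}}

```text
clock: 13.7
tcp_pos: [0.5116, -0.3329, 0.0476]
orientation: [3.14, 0.095, 0.001]
contact_force: [-0.3, -0.1, -1.3]
grip_width: 0.0174
gripper_force: 49.5
```

{"name": "step_arm", "arguments": {"moves": [{"rx": 0,"ry": 0,"rz": 0,"dx": 0,"dy": -0.8,"dz": 1,"gripper": -1},{"rx": 0,"ry": 0,"rz": 0,"dx": 0,"dy": 0,"dz": 0.7,"gripper": -1},{"rx": 0,"ry": 0,"rz": 0,"dx": 0,"dy": 0,"dz": 0,"gripper": -1},{"rx": 0,"ry": 0,"rz": 0,"dx": 0,"dy": 0,"dz": 0,"gripper": -0.5},{"rx": 0,"ry": 0,"rz": 0,"dx": 0,"dy": 0,"dz": 0,"gripper": -0.36},{"rx": 0,"ry": 0,"rz": 0,"dx": 0,"dy": 0,"dz": 0,"gripper": -0.36},{"rx": 0,"ry": 0,"rz": 0,"dx": 0,"dy": 0,"dz": 0,"gripper": -0.36},{"rx": 0,"ry": 0,"rz": 0,"dx": 0,"dy": 0,"dz": -10,"gripper": -0.36},{"rx": 0,"ry": 0,"rz": 0,"dx": 0,"dy": 0,"dz": -20,"gripper": -0.36},{"rx": 0,"ry": 0,"rz": 0,"dx": 0,"dy": 0,"dz": -50,"gripper": -0.36},{"rx": 0,"ry": 0,"rz": 0,"dx": 0,"dy": 0,"dz": -20,"gripper": 0.2},{"rx": 0,"ry": 0,"rz": 0,"dx": 0,"dy": 0,"dz": 0,"gripper": 0.2}]}}

```text
clock: 15.2
tcp_pos: [0.5128, -0.3329, 0.1489]
orientation: [3.137, 0.095, 0.007]
contact_force: [-0.6, 0.6, 0.8]
grip_width: 0.0513
gripper_force: 0.0
```

```bash
python3 -c "
from h import *
go(.4335,.121,.13,-8)"
```

```text
t 15.2 tcp [ 0.5128 -0.3329  0.1489] turn(tool) [ 0.1 -0.3 11.5] shift after turn mm [-141.7 -438.4   18.9] before turn [ -51.9 -457.9   17.3]
```

{"name": "step_arm", "arguments": {"grip_force": 70, "moves": [{"rx": 0,"ry": 0,"rz": 5.7,"dx": 0,"dy": 0,"dz": 0,"gripper": 0.2},{"rx": 0,"ry": 0,"rz": 5.8,"dx": 0,"dy": 0,"dz": 0,"gripper": 0.2},{"rx": 0,"ry": 0,"rz": 0,"dx": -15.7,"dy": -48.7,"dz": 0,"gripper": 0.2},{"rx": 0,"ry": 0,"rz": 0,"dx": -15.7,"dy": -48.7,"dz": 0,"gripper": 0.2},{"rx": 0,"ry": 0,"rz": 0,"dx": -15.7,"dy": -48.7,"dz": 0,"gripper": 0.2},{"rx": 0,"ry": 0,"rz": 0,"dx": -15.7,"dy": -48.7,"dz": 0,"gripper": 0.2},{"rx": 0,"ry": 0,"rz": 0,"dx": -15.7,"dy": -48.7,"dz": 0,"gripper": 0.2},{"rx": 0,"ry": 0,"rz": 0,"dx": -15.7,"dy": -48.7,"dz": 0,"gripper": 0.2},{"rx": 0,"ry": 0,"rz": 0,"dx": -15.7,"dy": -48.7,"dz": 0,"gripper": 0.2},{"rx": 0,"ry": 0,"rz": 0,"dx": -15.7,"dy": -48.7,"dz": 0,"gripper": 0.2},{"rx": 0,"ry": 0,"rz": 0,"dx": -15.7,"dy": -48.7,"dz": 0,"gripper": 0.2},{"rx": 0,"ry": 0,"rz": 0,"dx": 0,"dy": 0,"dz": 18,"gripper": 0.2},{"rx": 0,"ry": 0,"rz": 0,"dx": 0,"dy": 0,"dz": 0,"gripper": 0.2},{"rx": 0,"ry": 0,"rz": 0,"dx": 0,"dy": 0,"dz": 0,"gripper": 0.2}]}}

```text
clock: 16.95
tcp_pos: [0.4327, 0.1209, 0.1276]
orientation: [3.133, -0.222, -0.001]
contact_force: [-0.5, 0.2, 0.4]
grip_width: 0.0511
gripper_force: 0.0
```

Run:
```python
from h import *
c,u,e=seg(.0125); g=e+u*.054; print(g); go(*g,.030,np.degrees(np.arctan2(u[1],u[0])))
```

```text
seg box [  40   49   28  170 3883] cent [0.4444 0.1206] ang -8.6 ends [0.3796 0.1304] [0.5087 0.1109] len 0.131
[0.43299368 0.12233872]
t 17.0 tcp [0.433  0.1209 0.1279] turn(tool) [ 0.  -0.   0.5] shift after turn mm [-0.2 -1.4 97.9] before turn [-0.2 -1.4 97.9]
```

{"name": "step_arm", "arguments": {"grip_force": 70, "moves": [{"rx": 0,"ry": 0,"rz": 0.5,"dx": 0,"dy": -1,"dz": 45,"gripper": 0.2},{"rx": 0,"ry": 0,"rz": 0,"dx": 0,"dy": 0,"dz": 30,"gripper": 0.2},{"rx": 0,"ry": 0,"rz": 0,"dx": 0,"dy": 0,"dz": 15,"gripper": 0.2},{"rx": 0,"ry": 0,"rz": 0,"dx": 0,"dy": 0,"dz": 8,"gripper": 0.2},{"rx": 0,"ry": 0,"rz": 0,"dx": 0,"dy": 0,"dz": 0,"gripper": 0.2},{"rx": 0,"ry": 0,"rz": 0,"dx": 0,"dy": 0,"dz": 0,"gripper": -1},{"rx": 0,"ry": 0,"rz": 0,"dx": 0,"dy": 0,"dz": 0,"gripper": -1},{"rx": 0,"ry": 0,"rz": 0,"dx": 0,"dy": 0,"dz": 0,"gripper": -1},{"rx": 0,"ry": 0,"rz": 0,"dx": 0,"dy": 0,"dz": 0,"gripper": -1}]}}

```text
clock: 18.12
tcp_pos: [0.4333, 0.1223, 0.0307]
orientation: [3.132, -0.234, 0.002]
contact_force: [-2.4, -2.3, 7.8]
grip_width: 0.023
gripper_force: 68.7
```

```bash
python3 -c "
from h import *
place(.060,.125)"
```

```text
t 18.12 tcp [0.4333 0.1223 0.0307] turn(tool) [  0.   -0.1 -12. ] shift after turn mm [ 51.7 410.1 -94.3] before turn [136.1 390.4 -94.1]
```

{"name": "step_arm", "arguments": {"moves": [{"rx": 0,"ry": 0,"rz": 0,"dx": 0,"dy": 0,"dz": -10,"gripper": -1},{"rx": 0,"ry": 0,"rz": 0,"dx": 0,"dy": 0,"dz": -30,"gripper": -1},{"rx": 0,"ry": 0,"rz": -6,"dx": 0,"dy": 0,"dz": -40,"gripper": -1},{"rx": 0,"ry": 0,"rz": -6,"dx": 0,"dy": 0,"dz": -14,"gripper": -1},{"rx": 0,"ry": 0,"rz": 0,"dx": 6,"dy": 30,"dz": 0,"gripper": -1},{"rx": 0,"ry": 0,"rz": 0,"dx": 6,"dy": 48,"dz": 0,"gripper": -1},{"rx": 0,"ry": 0,"rz": 0,"dx": 6,"dy": 48,"dz": 0,"gripper": -1},{"rx": 0,"ry": 0,"rz": 0,"dx": 6,"dy": 48,"dz": 0,"gripper": -1},{"rx": 0,"ry": 0,"rz": 0,"dx": 6,"dy": 48,"dz": 0,"gripper": -1},{"rx": 0,"ry": 0,"rz": 0,"dx": 6,"dy": 48,"dz": 0,"gripper": -1},{"rx": 0,"ry": 0,"rz": 0,"dx": 6,"dy": 48,"dz": 0,"gripper": -1},{"rx": 0,"ry": 0,"rz": 0,"dx": 6,"dy": 48,"dz": 0,"gripper": -1},{"rx": 0,"ry": 0,"rz": 0,"dx": 3.5,"dy": 43,"dz": 0,"gripper": -1},{"rx": 0,"ry": 0,"rz": 0,"dx": 0,"dy": 0,"dz": 0,"gripper": -1},{"rx": 0,"ry": 0,"rz": 0,"dx": 0,"dy": 0,"dz": 0,"gripper": -1},{"rx": 0,"ry": 0,"rz": 0,"dx": 0,"dy": 0,"dz": 0,"gripper": -1}]}}

```text
clock: 20.12
tcp_pos: [0.509, -0.2807, 0.1236]
orientation: [-3.139, -0.098, 0.001]
contact_force: [0.5, 0.0, -5.1]
grip_width: 0.0226
gripper_force: 70.2
```

```bash
python3 -c "
from h import *
place(.060,.0465)
cv2.imwrite('pics/w7.png',r.grab_frame('wrist'))"
```

```text
t 20.12 tcp [ 0.509  -0.2807  0.1236] turn(tool) [-0.1  0.   0.1] shift after turn mm [ 0.5  3.3 77.1] before turn [ 0.5  3.4 77.1]
```

View pics/w7.png

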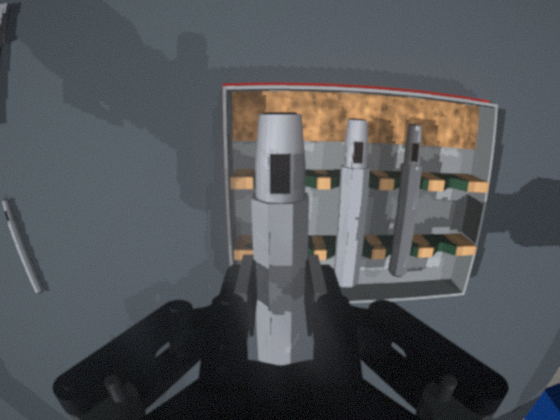

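Punches 19 and 14 are seated, and 25 is held straight over its notch. Lowering.

{"name": "step_arm", "arguments": {"moves": [{"rx": 0,"ry": 0,"rz": 0,"dx": 0.5,"dy": 2.5,"dz": 30,"gripper": -1},{"rx": 0,"ry": 0,"rz": 0,"dx": 0,"dy": 0,"dz": 24,"gripper": -1},{"rx": 0,"ry": 0,"rz": 0,"dx": 0,"dy": 0,"dz": 11,"gripper": -1},{"rx": 0,"ry": 0,"rz": 0,"dx": 0,"dy": 0,"dz": 6,"gripper": -1},{"rx": 0,"ry": 0,"rz": 0,"dx": 0,"dy": 0,"dz": 4,"gripper": -1},{"rx": 0,"ry": 0,"rz": 0,"dx": 0,"dy": 0,"dz": 1,"gripper": -1},{"rx": 0,"ry": 0,"rz": 0,"dx": 0,"dy": 0,"dz": 0,"gripper": -1},{"rx": 0,"ry": 0,"rz": 0,"dx": 0,"dy": 0,"dz": 0,"gripper": -1}]}}

```text
clock: 21.18
tcp_pos: [0.5099, -0.2851, 0.048]
orientation: [3.14, 0.095, 0.001]
contact_force: [0.1, -0.4, -5.2]
grip_width: 0.0226
gripper_force: 70.1
```

{"name": "step_arm", "arguments": {"moves": [{"rx": 0,"ry": 0,"rz": 0,"dx": 0,"dy": -0.8,"dz": 1,"gripper": -1},{"rx": 0,"ry": 0,"rz": 0,"dx": 0,"dy": 0,"dz": 0.8,"gripper": -1},{"rx": 0,"ry": 0,"rz": 0,"dx": 0,"dy": 0,"dz": 0,"gripper": -1},{"rx": 0,"ry": 0,"rz": 0,"dx": 0,"dy": 0,"dz": 0,"gripper": -0.4},{"rx": 0,"ry": 0,"rz": 0,"dx": 0,"dy": 0,"dz": 0,"gripper": -0.22},{"rx": 0,"ry": 0,"rz": 0,"dx": 0,"dy": 0,"dz": 0,"gripper": -0.22},{"rx": 0,"ry": 0,"rz": 0,"dx": 0,"dy": 0,"dz": 0,"gripper": -0.22},{"rx": 0,"ry": 0,"rz": 0,"dx": 0,"dy": 0,"dz": -10,"gripper": -0.22},{"rx": 0,"ry": 0,"rz": 0,"dx": 0,"dy": 0,"dz": -20,"gripper": -0.22},{"rx": 0,"ry": 0,"rz": 0,"dx": 0,"dy": 0,"dz": -50,"gripper": -0.22},{"rx": 0,"ry": 0,"rz": 0,"dx": 0,"dy": 0,"dz": -20,"gripper": -0.1},{"rx": 0,"ry": 0,"rz": 0,"dx": 0,"dy": 0,"dz": 0,"gripper": -0.1}]}}

```text
clock: 22.68
tcp_pos: [0.5109, -0.2848, 0.1482]
orientation: [3.138, 0.095, 0.006]
contact_force: [-0.0, 0.4, -0.3]
grip_width: 0.0385
gripper_force: 0.0
```

```bash
python3 -c "
from h import *
go(.438,-.011,.13,12.3)"
```

```text
t 22.68 tcp [ 0.5109 -0.2848  0.1482] turn(tool) [ 0.1 -0.2 -8.8] shift after turn mm [ -12.9 -283.    18.2] before turn [ -56.3 -277.7   17.4]
```

{"name": "step_arm", "arguments": {"grip_force": 35, "moves": [{"rx": 0,"ry": 0,"rz": -8.8,"dx": 0,"dy": 0,"dz": 0,"gripper": -0.1},{"rx": 0,"ry": 0,"rz": 0,"dx": -2,"dy": -40,"dz": 0,"gripper": -0.1},{"rx": 0,"ry": 0,"rz": 0,"dx": -2,"dy": -48,"dz": 0,"gripper": -0.1},{"rx": 0,"ry": 0,"rz": 0,"dx": -2,"dy": -48,"dz": 0,"gripper": -0.1},{"rx": 0,"ry": 0,"rz": 0,"dx": -2,"dy": -48,"dz": 0,"gripper": -0.1},{"rx": 0,"ry": 0,"rz": 0,"dx": -2,"dy": -48,"dz": 0,"gripper": -0.1},{"rx": 0,"ry": 0,"rz": 0,"dx": -3,"dy": -51,"dz": 0,"gripper": -0.1},{"rx": 0,"ry": 0,"rz": 0,"dx": 0,"dy": 0,"dz": 18,"gripper": -0.1},{"rx": 0,"ry": 0,"rz": 0,"dx": 0,"dy": 0,"dz": 0,"gripper": -0.1},{"rx": 0,"ry": 0,"rz": 0,"dx": 0,"dy": 0,"dz": 0,"gripper": -0.1}]}}

```text
clock: 23.92
tcp_pos: [0.4367, -0.0109, 0.1277]
orientation: [3.124, 0.334, -0.001]
contact_force: [-0.5, 0.1, 0.6]
grip_width: 0.0384
gripper_force: 0.0
```

Run:
```python
from h import *
c,u,e=seg(.005,thr=120); g=e+u*.042; print(g); go(*g,.0245,np.degrees(np.arctan2(u[1],u[0])))
```

```text
seg box [  49   64   12  133 1257] cent [ 0.4477 -0.0081] ang 12.5 ends [ 0.3966 -0.0195] [0.5002 0.0035] len 0.106
[ 0.43761037 -0.01037901]
t 23.98 tcp [ 0.4369 -0.011   0.1279] turn(tool) [ 0.   0.  -0.3] shift after turn mm [  0.8  -0.5 103.4] before turn [  0.8  -0.5 103.4]
```

{"name": "step_arm", "arguments": {"grip_force": 35, "moves": [{"rx": 0,"ry": 0,"rz": -0.3,"dx": 0.8,"dy": 0,"dz": 45,"gripper": -0.1},{"rx": 0,"ry": 0,"rz": 0,"dx": 0,"dy": 0,"dz": 35,"gripper": -0.1},{"rx": 0,"ry": 0,"rz": 0,"dx": 0,"dy": 0,"dz": 15,"gripper": -0.1},{"rx": 0,"ry": 0,"rz": 0,"dx": 0,"dy": 0,"dz": 8,"gripper": -0.1},{"rx": 0,"ry": 0,"rz": 0,"dx": 0,"dy": 0,"dz": 0,"gripper": -0.1},{"rx": 0,"ry": 0,"rz": 0,"dx": 0,"dy": 0,"dz": 0,"gripper": -1},{"rx": 0,"ry": 0,"rz": 0,"dx": 0,"dy": 0,"dz": 0,"gripper": -1},{"rx": 0,"ry": 0,"rz": 0,"dx": 0,"dy": 0,"dz": 0,"gripper": -1},{"rx": 0,"ry": 0,"rz": 0,"dx": 0,"dy": 0,"dz": 0,"gripper": -1}]}}

```text
clock: 25.1
tcp_pos: [0.4383, -0.0102, 0.0257]
orientation: [3.122, 0.344, 0.003]
contact_force: [-1.7, -0.7, 6.8]
grip_width: 0.0085
gripper_force: 36.1
```

```bash
python3 -c "
from h import *
place(-.068,.115)"
```

```text
t 25.1 tcp [ 0.4383 -0.0102  0.0257] turn(tool) [ 0.  -0.1  9.1] shift after turn mm [ 54.7 405.6 -89.3] before turn [ -9.9 409.2 -89.1]
```

{"name": "step_arm", "arguments": {"moves": [{"rx": 0,"ry": 0,"rz": 0,"dx": 0,"dy": 0,"dz": -10,"gripper": -1},{"rx": 0,"ry": 0,"rz": 0,"dx": 0,"dy": 0,"dz": -30,"gripper": -1},{"rx": 0,"ry": 0,"rz": 4.6,"dx": 0,"dy": 0,"dz": -40,"gripper": -1},{"rx": 0,"ry": 0,"rz": 4.5,"dx": 0,"dy": 0,"dz": -12,"gripper": -1},{"rx": 0,"ry": 0,"rz": 0,"dx": 6,"dy": 30,"dz": 0,"gripper": -1},{"rx": 0,"ry": 0,"rz": 0,"dx": 6,"dy": 47,"dz": 0,"gripper": -1},{"rx": 0,"ry": 0,"rz": 0,"dx": 6,"dy": 47,"dz": 0,"gripper": -1},{"rx": 0,"ry": 0,"rz": 0,"dx": 6,"dy": 47,"dz": 0,"gripper": -1},{"rx": 0,"ry": 0,"rz": 0,"dx": 6,"dy": 47,"dz": 0,"gripper": -1},{"rx": 0,"ry": 0,"rz": 0,"dx": 6,"dy": 47,"dz": 0,"gripper": -1},{"rx": 0,"ry": 0,"rz": 0,"dx": 6,"dy": 47,"dz": 0,"gripper": -1},{"rx": 0,"ry": 0,"rz": 0,"dx": 6,"dy": 47,"dz": 0,"gripper": -1},{"rx": 0,"ry": 0,"rz": 0,"dx": 6.5,"dy": 46,"dz": 0,"gripper": -1},{"rx": 0,"ry": 0,"rz": 0,"dx": 0,"dy": 0,"dz": 0,"gripper": -1},{"rx": 0,"ry": 0,"rz": 0,"dx": 0,"dy": 0,"dz": 0,"gripper": -1},{"rx": 0,"ry": 0,"rz": 0,"dx": 0,"dy": 0,"dz": 0,"gripper": -1}]}}

```text
clock: 27.1
tcp_pos: [0.5167, -0.4093, 0.117]
orientation: [-3.139, -0.098, 0.0]
contact_force: [-0.3, -0.0, -0.7]
grip_width: 0.0084
gripper_force: 35.2
```

```bash
python3 -c "
from h import *
place(-.068,.049)
cv2.imwrite('pics/w8.png',r.grab_frame('wrist'))"
```

```text
t 27.1 tcp [ 0.5167 -0.4093  0.117 ] turn(tool) [-0.1  0.   0.1] shift after turn mm [ 0.6  2.5 68. ] before turn [ 0.6  2.6 68. ]
```

View pics/w8.png

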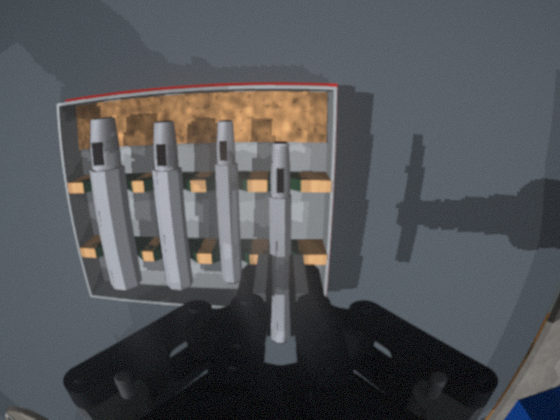

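The other three are seated and 10 is over its notch (posts at columns 258 and 316). Lowering.

{"name": "step_arm", "arguments": {"moves": [{"rx": 0,"ry": 0,"rz": 0,"dx": 0.5,"dy": 1.8,"dz": 25,"gripper": -1},{"rx": 0,"ry": 0,"rz": 0,"dx": 0,"dy": 0,"dz": 20,"gripper": -1},{"rx": 0,"ry": 0,"rz": 0,"dx": 0,"dy": 0,"dz": 10,"gripper": -1},{"rx": 0,"ry": 0,"rz": 0,"dx": 0,"dy": 0,"dz": 6,"gripper": -1},{"rx": 0,"ry": 0,"rz": 0,"dx": 0,"dy": 0,"dz": 4,"gripper": -1},{"rx": 0,"ry": 0,"rz": 0,"dx": 0,"dy": 0,"dz": 2,"gripper": -1},{"rx": 0,"ry": 0,"rz": 0,"dx": 0,"dy": 0,"dz": 0,"gripper": -1},{"rx": 0,"ry": 0,"rz": 0,"dx": 0,"dy": 0,"dz": 0,"gripper": -1}]}}

```text
clock: 28.15
tcp_pos: [0.5173, -0.4129, 0.0503]
orientation: [3.14, 0.095, 0.001]
contact_force: [-0.2, 1.3, 1.8]
grip_width: 0.0086
gripper_force: 35.5
```

{"name": "step_arm", "arguments": {"moves": [{"rx": 0,"ry": 0,"rz": 0,"dx": 0,"dy": -0.8,"dz": 0.8,"gripper": -1},{"rx": 0,"ry": 0,"rz": 0,"dx": 0,"dy": 0,"dz": 0.7,"gripper": -1},{"rx": 0,"ry": 0,"rz": 0,"dx": 0,"dy": 0,"dz": 0,"gripper": -1},{"rx": 0,"ry": 0,"rz": 0,"dx": 0,"dy": 0,"dz": 0,"gripper": -0.7},{"rx": 0,"ry": 0,"rz": 0,"dx": 0,"dy": 0,"dz": 0,"gripper": -0.55},{"rx": 0,"ry": 0,"rz": 0,"dx": 0,"dy": 0,"dz": 0,"gripper": -0.55},{"rx": 0,"ry": 0,"rz": 0,"dx": 0,"dy": 0,"dz": 0,"gripper": -0.55},{"rx": 0,"ry": 0,"rz": 0,"dx": 0,"dy": 0,"dz": -10,"gripper": -0.55},{"rx": 0,"ry": 0,"rz": 0,"dx": 0,"dy": 0,"dz": -20,"gripper": -0.55},{"rx": 0,"ry": 0,"rz": 0,"dx": 0,"dy": 0,"dz": -50,"gripper": -0.55},{"rx": 0,"ry": 0,"rz": 0,"dx": 0,"dy": 0,"dz": -50,"gripper": -0.55},{"rx": 0,"ry": 0,"rz": 0,"dx": 0,"dy": -30,"dz": -50,"gripper": -0.55},{"rx": 0,"ry": 0,"rz": 0,"dx": 0,"dy": -30,"dz": 0,"gripper": -0.55},{"rx": 0,"ry": 0,"rz": 0,"dx": 0,"dy": 0,"dz": 0,"gripper": -0.55},{"rx": 0,"ry": 0,"rz": 0,"dx": 0,"dy": 0,"dz": 0,"gripper": -0.55}]}}

```text
clock: 30.02
tcp_pos: [0.5132, -0.353, 0.2292]
orientation: [3.139, 0.094, 0.001]
contact_force: [1.0, -0.4, 0.4]
grip_width: 0.0192
gripper_force: 0.0
```

Run:
```python
from h import *
ci=r.camera_info("wrist"); im=r.grab_frame("wrist")
P=[[*tin(y,.032),.028] for y in(.06,.012,-.03,-.068)]; q=proj("wrist",P,ci); print(q.round(0))
for a in q: cv2.drawMarker(im,tuple(int(round(v)) for v in a),(0,0,255),cv2.MARKER_CROSS,8,1)
x,y=q.mean(0).astype(int); cv2.imwrite("pics/w9.png",cv2.resize(im[max(0,y-70):y+120,x-110:x+110],None,fx=3,fy=3))
```

```text
[[211. 142.]
 [258. 141.]
 [301. 141.]
 [339. 142.]]
```

View pics/w9.png

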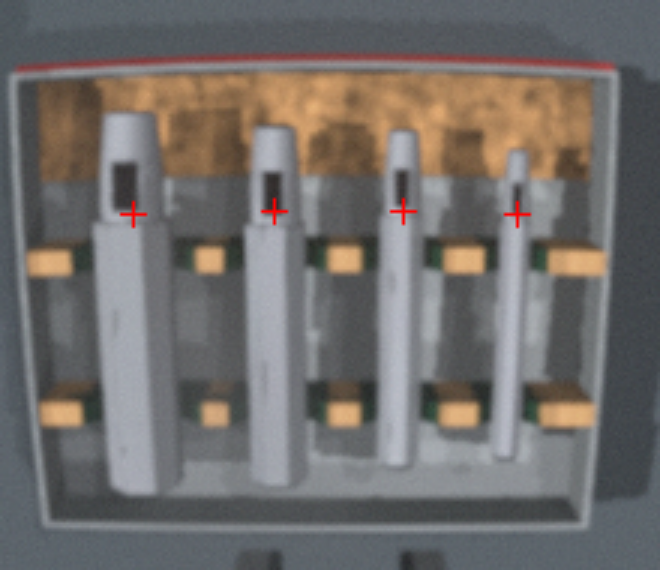

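All four are seated, in order, with the cutting ends to the cork. Their shoulders are within about 4 mm of the marked targets. Handing in.

```bash
python3 -c "
from bench import r
print(r.hand_in())"
```

```text
the job is handed in; nothing more can be done
None
```

All four punches lie in their own notches, largest to smallest, cutting ends towards the cork; the job was handed in at about 30 s, with no verdict returned and no final picture taken of the chisel, drift, box, mallet and plate, which the arm never went near.

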